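# Pin the swing arm of the basket-handle form

## Task

Swing the arm of the handle-bending form gently round until it rests against its stop, so that its hole stands over the hole in the lock plate. Then take the quick-release pin from the rack, pinching its head so that the thumb button is held in, push it down through both holes until its head has pressed the sprung seat plate right down, and let go so that it locks. Leave the plain drift pin and everything else where they are, and do not ram or force anything.

Things in the scene. Friction and masses are not known exactly. Their poses are not given: they have to be found in the camera images.
- swing (a joint): angle of the form's swing arm (rad): 0 = home against the hard stop lug, its hole over the lock plate's hole; grows to 1.0 as it opens, clockwise from above (post end coming towards the robot). The arm lies along the form's -y axis at 0. Stiff, stays where it is left: 2 N at the post moves it.
- pivot (a point): the arm's pivot axis at the top face of the fixed form's board (200 x 235 x 18 mm, top 18 mm above the table). x axis: from the open side across the closed arm to its stop (closing direction); y axis: from lock hole to pivot (150 mm). At the arm's end, 225 mm from the pivot, stands its handle: a round wooden post 18 mm across, 48 mm high, its foot 65 to 85 mm above the table.
- lock_hole (a point): the axis of the 13.6 mm round hole in the steel lock plate, at the board's top face, 18 mm above the table; axes as pivot. Plate and arm ride on a clamped riser, set 0 to 20 mm up, which no reading gives: plate top 52 to 72 mm above the table, 12 mm thick; arm 1 mm over it, 12 mm thick, 36 mm wide, with the same hole 150 mm from the pivot. A wooden former 60 mm high stands beyond the arm.
- pin_grip (a point): centre of the quick-release pin's grip, 24 mm above the underside of its head; z axis up along the pin. Head: dark steel block 24 x 24 mm, 38 mm high, flat faces. A 14 x 16 mm thumb button sticks 5 mm out of its +x face, centred at this height. Pinching the head along x with 20 N or more presses the button flush: the head is then held 24 mm wide, centred.
- pin_seat (a point): point on the pin's axis at the underside of its head (same axes as pin_grip). With the seat plate bottomed it is 17 mm above the lock plate's top face and the studs are 1.5 mm clear under the plate; on release the studs come out and the spring lifts the pin about 1.5 mm until they catch. The form takes a firm push of 15 to 20 N but is damaged by over 30 N.
- pin_tip (a point): lower end of the pin's 12 mm shank, 47 mm below the underside of its head; the last 6 mm taper to 9.6 mm, so it finds a hole it meets up to 2 mm off centre. Two lock studs, 5 mm thick, stand out of the shank along +-x, 33 mm below the head, to 10.5 mm from the axis: too wide for the holes unless the button is held in.
- button (a joint): travel of the pin's thumb button (m): 0 = out (studs out), 0.005 = flush with the head (studs in); about 8 N to start, 14 N flush.
- pin: the pin as a whole, about 0.12 kg; origin and axes as pin_seat. At first it hangs by its head in a slot (17 mm wide, 27 mm long along the pin's x, so about 2 mm play) of the fixed wooden rack (170 x 64 x 55 mm high, on a plywood packing board 0 to 10 mm proud of the table), the head's underside resting on the rack's top, 55 to 65 mm above the table.
- form: the bending form with its arm; origin at the table, 40 mm along +y from the lock hole. On the arm, round its hole, sits the sprung seat: a 34 mm square, 4 mm thick plate with a 17 mm hole, its top 8 mm above the arm (73 to 93 mm above the table, by the riser). 4 N starts it moving, 12 N bottoms it 4 mm lower, where it is solid.
- drift: a plain drift pin with a round light wooden head (26 mm across, 30 mm high), without button, in the rack's other slot 84 mm from the quick-release pin; origin at the underside of its head. Leave it.
- basket: small handled basket, bystander
- hammer: hammer lying on the table, bystander
- screwdriver: screwdriver lying on the table, bystander
- glue: glue jar, bystander
- mug: mug, bystander
- offcut: wooden offcut, bystander
- tape: roll of paper tape, bystander

How it is judged:
On the way, in this order (a step that is already met when the one before it is completed fails the run):
1. the swing arm has been brought home against its stop (within 0.02 rad), the pin not yet in it (value of joint swing below 0.02 rad and horizontal distance between pin_tip and lock_hole above 0.03 m), for 0.2 s.
2. the pin, its button held in, goes down into the holes (value of joint button above 0.0035 m and z of pin_tip in the frame of lock_hole below 0.044 m and horizontal distance between pin_tip and lock_hole below 0.004 m), for 0.1 s.
At the end, for the whole second after the job is handed in: Arm within 0.02 rad of its stop; pin upright (0.08 rad) down in both holes, axis within 3 mm of the lock hole, underside of its head under 75 mm above the board's top, its button fully out (under 1 mm), which only the studs standing clear under the lock plate allow; at rest (value of joint button below 0.001 m and z of pin_seat in the frame of lock_hole below 0.075 m and horizontal distance between pin_seat and lock_hole below 0.003 m and angle between pin_grip's own z axis and vertical below 0.08 rad and value of joint swing below 0.02 rad and linear speed of pin below 0.01 m/s); the robot touches nothing.
It fails at once if the pin is rammed or forced against the form (over 30 N) (contact force between pin and form above 30 N).
It fails at once if the arm is slammed (swung home faster than 1.5 rad/s) (velocity of joint swing below -1.5 rad/s).
It fails at once if the drift pin is taken out or moved by over 15 mm (distance of drift from where it was at the start of the episode above 0.015 m).
It fails at once if a bystander is moved by over 30 mm (distance of any of basket, hammer, screwdriver, glue, mug, offcut, tape from where it was at the start of the episode above 0.03 m).
It also fails if it takes over 67 s, if anything falls off the work surface, if the arm or the gripper's body presses on something with over 40 N, if the wrist force passes 120 N, or if a joint passes its speed limit or range.

## Robot

A 6-joint arm with a two-finger parallel gripper is mounted at the origin on the work surface. World frame = base frame: x ahead of the robot, y to its left, z up, the work surface at z = 0. Lengths are in m, angles in rad, forces in N, time in s.
With the tool pointing down it reaches from about 0.225 to 0.875 m from the base axis. Payload 3.4 kg.
Tool frame: the origin (TCP) lies at the very end of the fingers, on their centre line; the grasp point (between the pads) lies 19 mm behind it; z points along the fingers, y is the line along which they close (so a half turn about z gives the same grasp; the last joint's range is limited). The gripper opens to 85 mm and grips with 20 to 120 N. Pads are 22 mm wide; open, the fingers measure 114 mm over their backs; the gripper's body (76 mm by 85 mm) begins 54 mm behind the grasp point. The pads swing forward as they close: fully open they stand 13 mm farther back than shut.
Start: joints at [1.123, 0.276, 1.505, -0, 1.361, -0.121], TCP at [0.185, 0.545, 0.231] pointing down, gripper open.
Joint ranges: [-2.89, 2.89], [-0.75, 2.08], [0.22, 2.7], [-1.18, 4.32], [0.11, 2.71], [-2.7, 2.7]. Speed limits (rad/s): [2.57, 2.57, 3.14, 3.14, 3.14, 3.14].

## Interface

Orientations are given as a rotation vector (axis times angle).
In Python, from workcell import ctrl gives the robot as it stands.
- The arm moves only by the tool jog_arm, never from a script. Its argument "plan" is text: rows parted by semicolons, each of 6 numbers parted by spaces: the shift along the tool's x, y, z in cm, then the turn, a rotation vector about the tool's x, y, z in degrees. A call has 1 to 8 rows; each row shifts and turns the commanded pose from where the row before left it, along the tool's axes as they then stand; what a row does not reach is not made up. A row lasts 1/10 s, in which the tool goes at most 50 mm and 8.59 degrees, less where a joint would pass 70% of its speed; a pose out of reach is approached as far as the arm can. A call with a gripper value outside its range is refused whole. "grip" is the opening, from 0 (shut) to 1 (fully open), set as the call begins (left out, the last holds). The fingers move at their own pace and stop on an object; "squeeze" is the grip in N (left out, the last holds). Time passes only in rows, so rows that do not move let the fingers close. It gives the time, the measured TCP pose, the force, the opening and the grip force at its end, in the units of the state.
- ctrl.get_state(): the state, without advancing time (a new reading comes with each control period).
- ctrl.grab_frame(name): name is "scene" or "top" or "wrist"; returns the picture (400x640x3 uint8, red, green, blue); there is no depth.
- ctrl.get_calibration(name): a dict with "mtx" (3x3 intrinsics, pixels), "world_to_cam" (4x4, takes a point from world to camera coordinates); the wrist camera has in their place "hand_eye" (4x4, takes a point from camera to tool coordinates, whose origin is the TCP and whose axes are the flange's). Camera axes: x right, y up, looking along -z (the intrinsics and any distortion apply to the point x, -y, -z); pixel columns grow to the right and rows downward; lengths in m; the calibration is good to about 2 mm. A picture is of the moment at which its call begins: read the wrist's pose just before it. get_calibration takes no time and is no camera call.
- ctrl.job_done(): hands the job in; it is judged then, once.
The state is a dict: "time_s": time; "joint_pos": joint angles; "joint_velocities": joint speeds; "tau": joint torques, N m; "ee_pos": TCP position; "orientation": TCP orientation; "ft_force": force on the tool from outside, world axes, zero at the start; "moment": the same for the moment, N m; "finger_gap": opening from 0.0 (shut) to 1.0 (fully open); "grasp_force": force on a finger pad.
Only numpy, scipy, OpenCV 4.12 (cv2) and the standard library are available. Lean on these libraries where they do the work, as an engineer would, in place of code of your own. Each camera call takes 0.05 s, during which the arm holds its last target. There are 200 camera calls.

## Working session

There is one attempt and no reset: what is moved stays moved. The work goes in short steps, Python scripts to look and compute and a tool call to move; the robot and the scene stay as the last step left them, time stands still between calls to the robot, and variables do not carry over. Pictures are saved under pics/ and viewed, at most 10 in all, crops included, and the job is handed in when it is done.

Besides the shell and the picture viewer there is one more tool, called after ">>>" by a JSON object that holds its "fn" and its "kwargs", one argument or row to a line. jog_arm: Moves the arm, as the interface text tells. Its arguments: {"type":"object","properties":{"plan":{"type":"string"},"grip":{"type":"number"},"squeeze":{"type":"number"}},"required":["plan"]}

```bash
mkdir -p pics
cat > h.py <<'E'
from workcell import ctrl
import numpy as np, cv2
from scipy.spatial.transform import Rotation as R
def save(n,f): 
    im=ctrl.grab_frame(n); cv2.imwrite('pics/'+f,im[:,:,::-1]); return im
def cam(n,st=None):
    c=ctrl.get_calibration(n); K=np.array(c['mtx'])
    if n=='wrist':
        T=np.eye(4); T[:3,:3]=R.from_rotvec(st['orientation']).as_matrix(); T[:3,3]=st['ee_pos']
        return K,T@np.array(c['hand_eye'])
    return K,np.linalg.inv(np.array(c['world_to_cam']))
def ray(n,u,v,z,st=None):
    K,T=cam(n,st); d=np.linalg.inv(K)@[u,v,1]; d=T[:3,:3]@[d[0],-d[1],-d[2]]; o=T[:3,3]
    return o+d*(z-o[2])/d[2]
def proj(n,p,st=None):
    K,T=cam(n,st); q=np.linalg.inv(T)@np.append(p,1); q=K@[q[0],-q[1],-q[2]]; return q[:2]/q[2]
E
python3 - <<'E'
from h import *
st=ctrl.get_state(); print(st)
for n in('scene','top','wrist'): save(n,n+'0.png'); print(n,ctrl.get_calibration(n))
E
```

```text
{'time_s': 0.0, 'joint_pos': array([ 1.12303905e+00,  2.76598687e-01,  1.50616652e+00, -3.00910401e-06,
        1.36071991e+00, -1.20994402e-01]), 'joint_velocities': array([-2.52907260e-04, -9.22783398e-04,  1.26621262e-03, -7.29557229e-05,
        1.57838336e-04, -2.78960770e-03]), 'tau': array([ 1.51630491e-05, -4.16778910e+01, -2.45811009e+01,  2.41771966e-05,
        1.08595702e-02, -7.06936248e-06]), 'ee_pos': array([0.18432489, 0.54407175, 0.23042433]), 'orientation': array([-5.10910355e-01, -3.09923359e+00,  2.85409307e-03]), 'ft_force': array([ 0.0107612 ,  0.34646102, -0.88102785]), 'moment': array([-0.02939576, -0.00969505, -0.03096954]), 'grasp_force': 0.0, 'finger_gap': 1.000332254047033}
scene {'mtx': array([[381.05477506,   0.        , 326.37737793],
       [  0.        , 381.05477506, 196.36884368],
       [  0.        ,   0.        ,   1.        ]]), 'world_to_cam': array([[-0.08840776,  0.99600674,  0.01243551,  0.02237213],
       [-0.54629453, -0.05892206,  0.83551809,  0.25396911],
       [ 0.83291437,  0.06707284,  0.5493222 , -1.73577047],
       [ 0.        , 
[... 293 characters left out ...]
[ 0.9837769 , -0.02538897,  0.17759056, -0.56914558],
       [-0.17690266,  0.02718577,  0.98385282, -1.1225933 ],
       [ 0.        ,  0.        ,  0.        ,  1.        ]])}
wrist {'mtx': array([[306.46086013,   0.        , 325.52925475],
       [  0.        , 306.46086013, 196.81563133],
       [  0.        ,   0.        ,   1.        ]]), 'hand_eye': array([[-2.71452402e-04,  9.59262446e-01,  2.82516348e-01,
         7.21971351e-02],
       [ 9.99999828e-01,  4.07478472e-04, -4.22723999e-04,
        -5.67098554e-04],
       [-5.20622587e-04,  2.82516184e-01, -9.59262391e-01,
        -1.42399048e-01],
       [ 0.00000000e+00,  0.00000000e+00,  0.00000000e+00,
         1.00000000e+00]])}
```

```bash
ls pics
```

```text
scene0.png
top0.png
wrist0.png
```

View pics/top0.png

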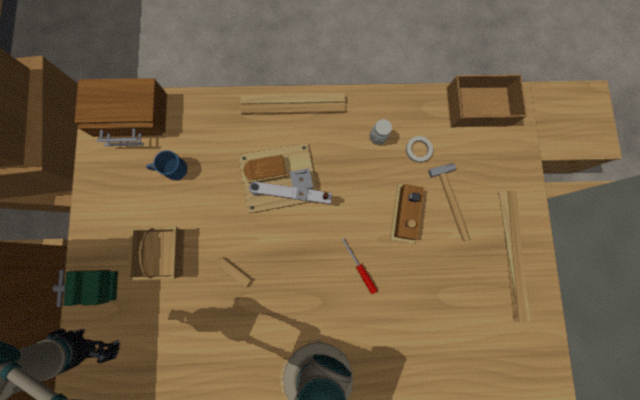

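View pics/scene0.png

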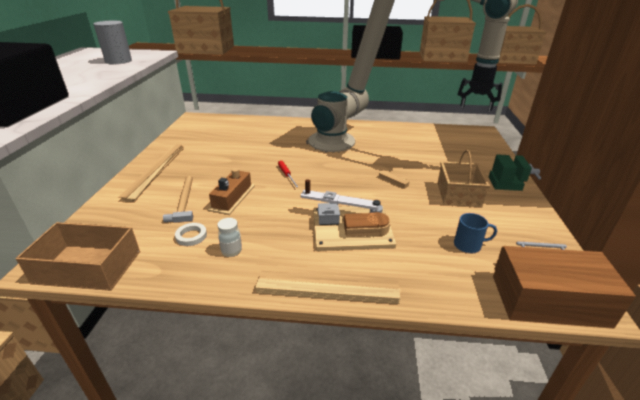

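The top view shows the form's pivot at about (255,188), the post at (326,198), the lock plate at about (301,180), the pin's dark head at (414,197) and the drift at (411,223). The scene view agrees with this layout.

Run:
```python
from h import *
for n,u,v,z in [('pivot',255,188,.085),('post',326,198,.12),('plate',301,180,.065),('pin',414,197,.095),('drift',411,223,.09),('b1',241,153,.018),('b2',310,146,.018),('b3',319,206,.018),('b4',248,211,.018),('glue',382,130,.05),('screw',347,240,.01),('rackTL',402,184,.06),('rackTR',426,188,.06),('rackBL',395,238,.06)]: print(n,ray('top',u,v,z).round(3))
im=cv2.imread('pics/top0.png')
a=cv2.resize(im[135:225,230:350],(600,450),interpolation=cv2.INTER_CUBIC);cv2.imwrite('pics/c1.png',a)
```

```text
pivot [0.589 0.183 0.085]
post [ 0.546 -0.036  0.12 ]
plate [0.615 0.039 0.065]
pin [ 0.546 -0.312  0.095]
drift [ 0.466 -0.298  0.09 ]
b1 [0.724 0.239 0.018]
b2 [0.743 0.005 0.018]
b3 [ 0.537 -0.018  0.018]
b4 [0.526 0.215 0.018]
glue [ 0.783 -0.236  0.05 ]
screw [ 0.423 -0.107  0.01 ]
rackTL [ 0.595 -0.287  0.06 ]
rackTR [ 0.58  -0.364  0.06 ]
rackBL [ 0.423 -0.252  0.06 ]
```

View pics/c1.png

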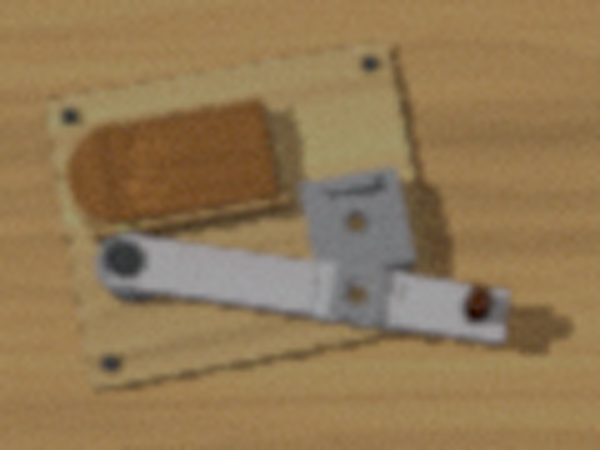

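>>> {"fn": "jog_arm", "kwargs": {
  "plan": "0 0 -1 0 0 -6.26;0 0 -1 0 0 -6.26;0 0 0 0 0 -6.26;-3.4 -3.4 0 0 0 0;-3.4 -3.4 0 0 0 0;-3.4 -3.4 0 0 0 0;-3.4 -3.4 0 0 0 0;-3.4 -3.4 0 0 0 0"
}}

```text
time_s: 0.95
ee_pos: [0.3556, 0.3732, 0.2512]
orientation: [0.002, -3.142, -0.0]
ft_force: [0.5, 0.6, -0.6]
finger_gap: 1.0
grasp_force: 0.0
```

>>> {"fn": "jog_arm", "kwargs": {
  "plan": "-3.4 -3.4 0 0 0 0;-3.4 -3.4 0 0 0 0;-3.4 -3.4 0 0 0 0;-3.4 -3.4 0 0 0 0;-3.4 -3.4 0 0 0 0;-3.4 -3.4 0 0 0 0;-3.4 -3.4 0 0 0 0;-3.4 -3.4 0 0 0 0"
}}

```text
time_s: 1.75
ee_pos: [0.628, 0.1014, 0.2509]
orientation: [0.001, -3.141, -0.001]
ft_force: [0.7, 1.4, 0.1]
finger_gap: 0.995
grasp_force: 0.0
```

>>> {"fn": "jog_arm", "kwargs": {
  "plan": "-1.7 -3.4 0 0 0 0;0 0 0 0 0 0;0 0 0 0 0 0",
  "grip": 0
}}

```text
time_s: 2.05
ee_pos: [0.644, 0.0683, 0.2504]
orientation: [-0.002, -3.14, -0.001]
ft_force: [0.7, -0.2, -0.0]
finger_gap: 0.515
grasp_force: 0.0
```

Run:
```python
from h import *
st=ctrl.get_state(); np.save('s1.npy',st,allow_pickle=True); print(st['time_s'],st['ee_pos'],R.from_rotvec(st['orientation']).as_matrix().round(4)); save('wrist','w1.png')
for p in [(.615,.039,.065),(.589,.183,.085),(.546,-.036,.12)]: print(proj('wrist',p,st))
```

```text
2.05 [0.64396204 0.06828761 0.25036918] [[-1.e+00  1.e-03 -2.e-03]
 [ 1.e-03  1.e+00  7.e-04]
 [ 2.e-03  7.e-04 -1.e+00]]
[298.16626182 149.32348854]
[442.64902542 125.19195602]
[200.09089538  74.86571069]
```

View pics/w1.png

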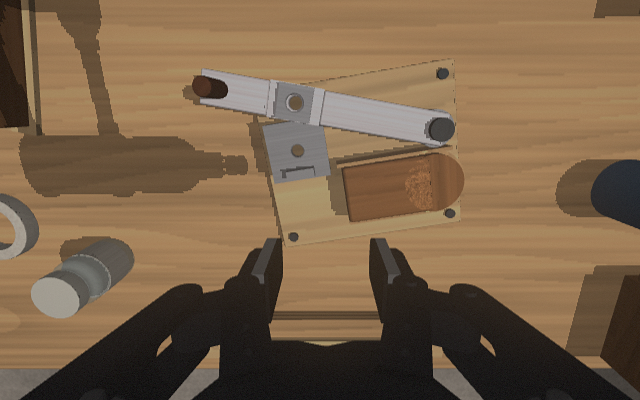

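Wrist view 1 shows the lock hole at (297,150), the seat hole on the arm at (294,102), the pivot boss at (440,129) and the post top at about (203,85). The arm is open by about 0.3 rad.

Run:
```python
from h import *
st=np.load('s1.npy',allow_pickle=True).item()
for h in(.052,.062,.072):
    L=ray('wrist',297,150,h,st);S=ray('wrist',294,102,h+.021,st);P=ray('wrist',440,129,h+.02,st);T=ray('wrist',203,85,h+.061,st)
    print(h,L.round(4),S.round(4),P.round(4),T.round(4),np.linalg.norm((L-P)[:2]),np.linalg.norm((S-P)[:2]),np.linalg.norm((T-P)[:2]), np.linalg.norm((L-S)[:2]))
for u,v in[(454,59),(442,73),(449,213),(293,237),(290,246),(464,218)]: print(ray('wrist',u,v,.018,st).round(4))
```

```text
0.052 [0.6175 0.0365 0.052 ] [0.5669 0.0368 0.073 ] [0.5935 0.1855 0.072 ] [ 0.5535 -0.0371  0.113 ] 0.15091481132889698 0.15112187960274698 0.2262325270799477 0.0505512390036011
0.062 [0.6161 0.0375 0.062 ] [0.5671 0.0378 0.083 ] [0.5929 0.1819 0.082 ] [ 0.5541 -0.0334  0.123 ] 0.14628183380496335 0.1464096521553166 0.2186964347922347 0.049059150441651954
0.072 [0.6148 0.0384 0.072 ] [0.5672 0.0387 0.093 ] [0.5922 0.1782 0.092 ] [ 0.5548 -0.0296  0.133 ] 0.14164889528930236 0.14169742470790875 0.2111603425261021 0.047567139473356716
[0.52   0.2131 0.018 ]
[0.5347 0.2012 0.018 ]
[0.7037 0.228  0.018 ]
[0.737 0.025 0.018]
[0.75   0.0205 0.018 ]
[0.7106 0.2484 0.018 ]
```

>>> {"fn": "jog_arm", "kwargs": {
  "plan": "3.5 -2.7 0 0 0 0;3.5 -2.7 0 0 0 0;3.5 -2.7 0 0 0 0;3.4 -2.7 0 0 0 0;0 0 4 0 0 0;0 0 4 0 0 0;0 0 4 0 0 0;0 0 4 0 0 0",
  "grip": 0
}}

```text
time_s: 2.9
ee_pos: [0.5046, -0.0375, 0.0908]
orientation: [-0.004, 3.14, 0.0]
ft_force: [0.8, -0.7, 0.3]
finger_gap: -0.003
grasp_force: 0.0
```

>>> {"fn": "jog_arm", "kwargs": {
  "plan": "-1 0 0 0 0 0;-1 0 0 0 0 0;-1 0 0 0 0 0;-1 0 0 0 0 0;-1 0 0 0 0 0;-1 0 0 0 0 0;-1 0 0 0 0 0"
}}

```text
time_s: 3.6
ee_pos: [0.5762, -0.0392, 0.0918]
orientation: [-0.001, 3.141, -0.0]
ft_force: [-2.3, -0.9, 1.0]
finger_gap: -0.001
grasp_force: 0.9
```

>>> {"fn": "jog_arm", "kwargs": {
  "plan": "-.5 0 0 0 0 0;-.5 0 0 0 0 0;-.5 0 0 0 0 0;-.5 0 0 0 0 0"
}}

```text
time_s: 4.0
ee_pos: [0.5953, -0.0386, 0.0912]
orientation: [0.001, -3.141, -0.001]
ft_force: [-0.8, 1.3, 1.2]
finger_gap: -0.003
grasp_force: 0.9
```

>>> {"fn": "jog_arm", "kwargs": {
  "plan": "-.3 0 0 0 0 0;-.3 0 0 0 0 0;-.3 0 0 0 0 0;-.2 0 0 0 0 0;0 0 0 0 0 0"
}}

```text
time_s: 4.5
ee_pos: [0.6066, -0.039, 0.0912]
orientation: [-0.002, 3.141, -0.0]
ft_force: [-0.4, 0.1, 0.1]
finger_gap: -0.001
grasp_force: 0.4
```

>>> {"fn": "jog_arm", "kwargs": {
  "plan": "-.2 0 0 0 0 0;-.2 0 0 0 0 0;0 0 0 0 0 0"
}}

```text
time_s: 4.8
ee_pos: [0.6098, -0.0389, 0.0912]
orientation: [0.002, -3.141, -0.001]
ft_force: [-2.8, 0.6, 0.3]
finger_gap: -0.001
grasp_force: 1.3
```

>>> {"fn": "jog_arm", "kwargs": {
  "plan": "-.2 0 0 0 0 0;-.1 0 0 0 0 0;0 0 0 0 0 0"
}}

```text
time_s: 5.1
ee_pos: [0.6099, -0.0388, 0.0912]
orientation: [0.002, -3.135, -0.0]
ft_force: [-8.3, 0.7, 5.1]
finger_gap: 0.003
grasp_force: 4.3
```

>>> {"fn": "jog_arm", "kwargs": {
  "plan": "1.5 0 0 0 0 0;1.5 0 0 0 0 0;0 0 -4 0 0 0;0 0 -4 0 0 0;-3.6 2.5 0 0 0 0;-3.6 2.5 0 0 0 0;-3.6 2.6 1 0 0 0;0 0 0 0 0 0"
}}

```text
time_s: 5.9
ee_pos: [0.6959, 0.0401, 0.1595]
orientation: [-0.006, 3.137, 0.002]
ft_force: [-0.8, 0.5, 0.0]
finger_gap: 0.002
grasp_force: 0.0
```

Run:
```python
from h import *
st=ctrl.get_state(); np.save('s2.npy',st,allow_pickle=True); print(st['time_s'],st['ee_pos'],R.from_rotvec(st['orientation']).as_matrix().round(4)); im=save('wrist','w2.png')
print(proj('wrist',(.616,.037,.075),st))
```

```text
5.9 [0.69591475 0.04009947 0.15952159] [[-1.     -0.0037  0.0044]
 [-0.0037  1.      0.0016]
 [-0.0044  0.0016 -1.    ]]
[321.7825083   94.71455175]
```

View pics/w2.png

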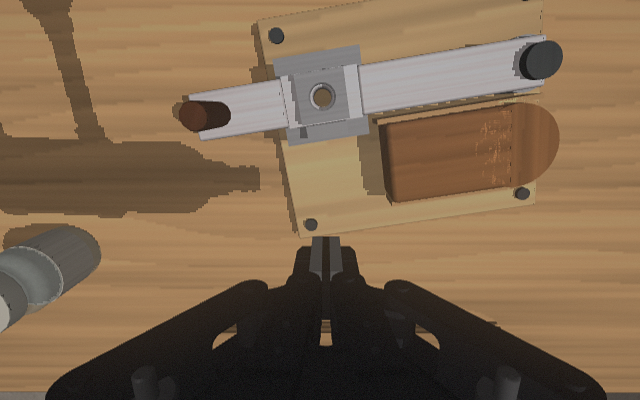

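Wrist view 2 shows the arm closed, with its hole at (322,97) and the post top at (195,115).

Run:
```python
from h import *
st=np.load('s2.npy',allow_pickle=True).item()
g=cv2.imread('pics/w2.png',0)
c=cv2.resize(g[75:120,295:350],None,fx=10,fy=10,interpolation=cv2.INTER_CUBIC)
hs=cv2.HoughCircles(c,cv2.HOUGH_GRADIENT,1,40,param1=80,param2=20,minRadius=60,maxRadius=160)
for a in hs[0][:3]: print('hough',a[0]/10+294.5,a[1]/10+74.5,a[2]/10)
P=lambda u,v,h:ray('wrist',u,v,h,st).round(4)
for h in(.052,.056,.062): print(h,P(322,97,h+.021),P(540,60,h+.02),np.linalg.norm((P(322,97,h+.021)-P(540,60,h+.02))[:2]),P(195,115,h+.061))
cv2.imwrite('pics/c2.png',c)
```

```text
Traceback (most recent call last):
TypeError: 'NoneType' object is not subscriptable
```

Run:
```python
from h import *
st=np.load('s2.npy',allow_pickle=True).item()
g=cv2.imread('pics/w2.png',1)
c=cv2.resize(g[75:120,295:350],None,fx=10,fy=10,interpolation=cv2.INTER_NEAREST)
P=lambda u,v,h:ray('wrist',u,v,h,st).round(4)
for h in(.052,.056,.062): print(h,P(322,97,h+.021),P(540,60,h+.02),np.linalg.norm((P(322,97,h+.021)-P(540,60,h+.02))[:2]),P(195,115,h+.061))
cv2.imwrite('pics/c2.png',c)
```

```text
0.052 [0.6175 0.0371 0.073 ] [0.5926 0.1877 0.072 ] 0.1526445871952229 [ 0.6289 -0.038   0.113 ]
0.056 [0.6176 0.0372 0.077 ] [0.5931 0.1851 0.076 ] 0.1499155095378727 [ 0.6287 -0.0363  0.117 ]
0.062 [0.6177 0.0372 0.083 ] [0.5939 0.1812 0.082 ] 0.14595355425614 [ 0.6286 -0.0339  0.123 ]
```

View pics/c2.png

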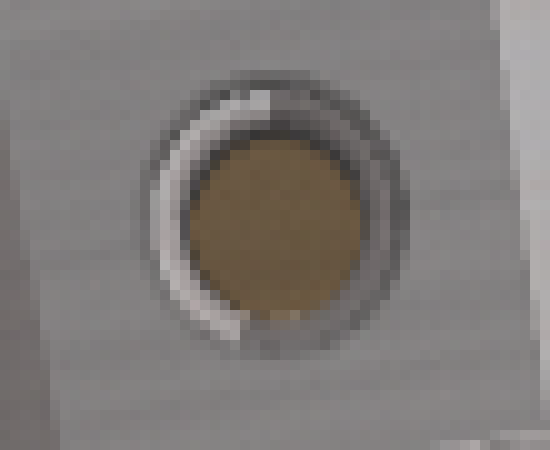

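Crop: the outer rim of the seat hole is centred at about (322.3,96.3), which gives a hole at (0.618, 0.037). The riser puts the plate top at about 0.057. Next is the rack.

>>> {"fn": "jog_arm", "kwargs": {
  "plan": "1 -4.4 -.2 0 0 0;1 -4.4 -.2 0 0 0;1 -4.4 -.2 0 0 0;1 -4.4 -.2 0 0 0;1 -4.4 -.2 0 0 0;1 -4.4 0 0 0 0;1 -4.4 0 0 0 0;1 -4.4 0 0 0 0",
  "grip": 0.6
}}

```text
time_s: 6.75
ee_pos: [0.61, -0.3177, 0.1722]
orientation: [-0.0, 3.14, -0.002]
ft_force: [-0.1, 0.0, 0.7]
finger_gap: 0.596
grasp_force: 0.0
```

>>> {"fn": "jog_arm", "kwargs": {
  "plan": "0 0 0 0 0 0;0 0 0 0 0 0"
}}

```text
time_s: 6.95
ee_pos: [0.6102, -0.3168, 0.1716]
orientation: [0.004, 3.141, -0.0]
ft_force: [-0.7, -0.2, 0.8]
finger_gap: 0.6
grasp_force: 0.0
```

Run:
```python
from h import *
st=ctrl.get_state(); np.save('s3.npy',st,allow_pickle=True); print(st['time_s'],st['ee_pos'],R.from_rotvec(st['orientation']).as_matrix().round(4)); im=save('wrist','w3.png')
print(proj('wrist',(.546,-.312,.095),st))
```

```text
6.95 [ 0.61021006 -0.31683101  0.17162478] [[-1.0e+00  2.4e-03  5.0e-04]
 [ 2.4e-03  1.0e+00 -3.0e-04]
 [-5.0e-04 -3.0e-04 -1.0e+00]]
[332.76310954 118.68582699]
```

View pics/w3.png

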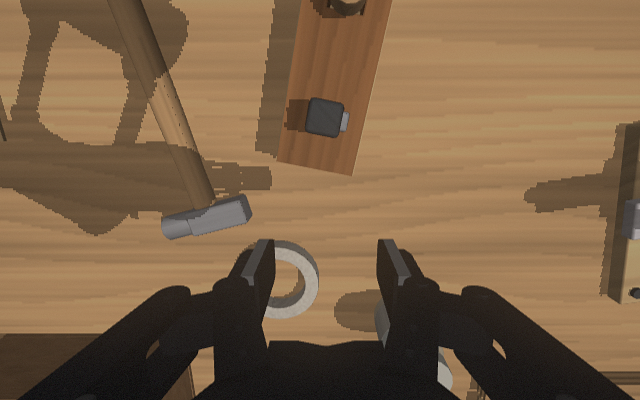

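Wrist view 3 shows the dark pin head at about (325,118), with the button on its right (+y) side at (345,121), and the drift at (345,5).

Run:
```python
from h import *
g=cv2.imread('pics/w3.png',1)
cv2.imwrite('pics/c3.png',cv2.resize(g[90:145,295:355],None,fx=10,fy=10,interpolation=cv2.INTER_NEAREST))
```

```text
(no output)
```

View pics/c3.png

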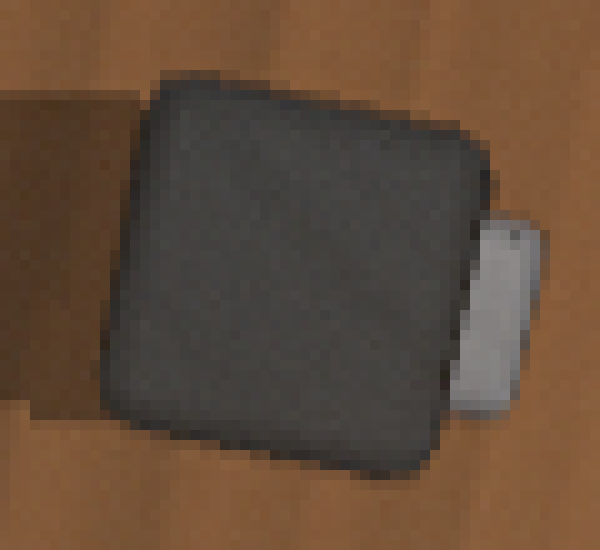

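Run:
```python
from h import *
st=np.load('s3.npy',allow_pickle=True).item()
P=lambda u,v,z:ray('wrist',u,v,z,st)[:2]
c=[(310.5,97),(343.5,102.5),(337.5,137),(304.7,131)]
for z in(.093,.098,.103):
    q=[P(u,v,z) for u,v in c]; m=np.mean(q,0); e=(q[1]-q[0]+q[2]-q[3])/2; f=(q[3]-q[0]+q[2]-q[1])/2
    print(z,m.round(4),np.linalg.norm(e),np.linalg.norm(f),np.degrees(np.arctan2(e[0],e[1])),np.degrees(np.arctan2(-f[1],f[0])))
    r=z-.038; print('rack w',np.linalg.norm(P(277,161,r)-P(352,176,r)))
```

```text
0.093 [ 0.545 -0.318] 0.02329379854756772 0.023522929121315154 9.77754457295675 10.308567799224246
rack w 0.06551648821647328
0.098 [ 0.5449 -0.318 ] 0.022766761043218973 0.022990707387116022 9.77754457295666 10.308567799224287
rack w 0.06425163280950501
0.103 [ 0.5447 -0.318 ] 0.02223972353887021 0.02245848565291705 9.777544572956717 10.308567799224184
rack w 0.06298677740253666
```

>>> {"fn": "jog_arm", "kwargs": {
  "plan": "3.2 -.1 0 0 0 0;3.3 0 0 0 0 0;0 0 0 0 0 5;0 0 0 0 0 5;0 0 3 0 0 0;0 0 3 0 0 0;0 0 3 0 0 0;0 0 0 0 0 0",
  "grip": 0.6
}}

```text
time_s: 7.8
ee_pos: [0.5439, -0.3125, 0.0776]
orientation: [-0.269, -3.123, -0.008]
ft_force: [-0.2, 0.8, 0.2]
finger_gap: 0.599
grasp_force: 0.0
```

>>> {"fn": "jog_arm", "kwargs": {
  "plan": "0 0 1 0 0 0;0 0 .3 0 0 0;0 0 .3 0 0 0;0 0 0 0 0 0"
}}

```text
time_s: 8.2
ee_pos: [0.5468, -0.3162, 0.0659]
orientation: [0.272, 3.129, -0.001]
ft_force: [-0.4, 0.1, 0.7]
finger_gap: 0.603
grasp_force: 0.0
```

>>> {"fn": "jog_arm", "kwargs": {
  "plan": ".15 -.15 .3 0 0 0;0 0 0 0 0 0;0 0 0 0 0 0"
}}

```text
time_s: 8.5
ee_pos: [0.5446, -0.3174, 0.0624]
orientation: [0.273, 3.13, 0.0]
ft_force: [-0.3, 0.2, 0.3]
finger_gap: 0.597
grasp_force: 0.0
```

>>> {"fn": "jog_arm", "kwargs": {
  "plan": "0 0 0 0 0 0;0 0 0 0 0 0;0 0 0 0 0 0;0 0 0 0 0 0;0 0 0 0 0 0;0 0 0 0 0 0;0 0 0 0 0 0;0 0 0 0 0 0",
  "grip": 0.1,
  "squeeze": 45
}}

```text
time_s: 9.3
ee_pos: [0.5452, -0.3176, 0.0632]
orientation: [0.272, 3.128, -0.001]
ft_force: [-0.7, -0.2, 5.0]
finger_gap: 0.273
grasp_force: 46.9
```

>>> {"fn": "jog_arm", "kwargs": {
  "plan": "0 0 -.5 0 0 0;0 0 -1 0 0 0;0 0 -1.5 0 0 0;0 0 -2 0 0 0;0 0 -2.5 0 0 0;0 0 -2.5 0 0 0;0 0 -2 0 0 0;0 0 0 0 0 0"
}}

```text
time_s: 10.1
ee_pos: [0.5463, -0.3184, 0.1858]
orientation: [0.272, 3.124, -0.006]
ft_force: [0.4, 0.1, -1.3]
finger_gap: 0.274
grasp_force: 44.9
```

Run:
```python
from h import *
st=ctrl.get_state(); print(st['ee_pos'],st['finger_gap'],st['grasp_force'],st['ft_force']); M=R.from_rotvec(st['orientation']).as_matrix(); print(M.T@(np.array([.618,.037,.19])-st['ee_pos'])*100)
im=cv2.imread('pics/w3.png'); g=save('wrist','w4.png')[:,:,::-1]
t=save('top','t4.png')[:,:,::-1]
a=cv2.resize(g,(480,300)); cv2.imwrite('pics/v4.png',g[150:390,120:520])
```

```text
[ 0.54626651 -0.31842826  0.18583268] 0.27398267141196114 44.92761880159378 [ 0.36883557  0.1075476  -1.33526468]
[-0.93135264 36.24617394 -0.52010987]
```

View pics/v4.png

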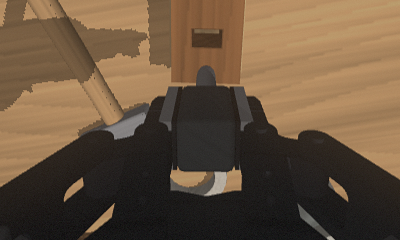

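The pin is held, with its shank tip visible at about (326,216) in the full wrist picture. The slot is empty and the head is centred between the pads.

>>> {"fn": "jog_arm", "kwargs": {
  "plan": "-.1 4 0 0 0 0;-.1 4.5 0 0 0 0;-.1 4.5 0 0 0 0;-.1 4.5 0 0 0 0;-.1 4.5 0 0 0 0;-.1 4.5 0 0 0 0;-.2 4.5 0 0 0 0;-.1 4 0 0 0 0"
}}

```text
time_s: 11.0
ee_pos: [0.613, 0.0282, 0.1802]
orientation: [-0.271, -3.126, -0.001]
ft_force: [0.3, -0.4, -1.8]
finger_gap: 0.274
grasp_force: 45.0
```

>>> {"fn": "jog_arm", "kwargs": {
  "plan": "0 1.2 1 0 0 0;0 0 2 0 0 0;0 0 1 0 0 0;0 0 0 0 0 0;0 0 0 0 0 0"
}}

```text
time_s: 11.5
ee_pos: [0.6158, 0.0369, 0.1417]
orientation: [-0.274, -3.128, 0.0]
ft_force: [-0.2, -0.8, -1.1]
finger_gap: 0.277
grasp_force: 45.0
```

Run:
```python
from h import *
st=ctrl.get_state(); np.save('s5.npy',st,allow_pickle=True); print(st['time_s'],st['ee_pos'],st['finger_gap'],st['ft_force']); M=R.from_rotvec(st['orientation']).as_matrix(); print(M.round(4),M.T@(np.array([.618,.037,.13])-st['ee_pos'])*100)
g=save('wrist','w5.png')[:,:,::-1]
for p in [(.618,.037,.078),st['ee_pos']+M@[0,0,.051]]: print(proj('wrist',p,st))
cv2.imwrite('pics/v5.png',cv2.resize(g[130:280,240:420],None,fx=4,fy=4,interpolation=cv2.INTER_CUBIC))
```

```text
11.5 [0.61578663 0.03692605 0.1416975 ] 0.2767458545891147 [-0.16710459 -0.81750822 -1.11405884]
[[-9.848e-01  1.737e-01 -1.300e-03]
 [ 1.737e-01  9.848e-01 -1.000e-04]
 [ 1.300e-03 -3.000e-04 -1.000e+00]] [-0.21821632  0.04608223  1.16945237]
[326.78299258 215.37823213]
[326.16090775 218.65972575]
```

View pics/v5.png

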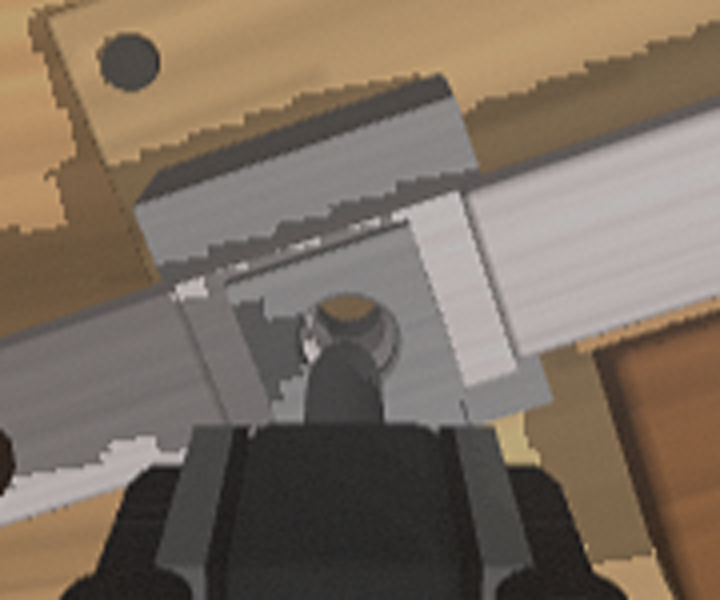

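The last picture shows the shank tip apex at crop (345,340), which is about (326,215) in the full picture, over the hole centred at about (327.3,215). I'm measuring the tip numerically from here.

Run:
```python
from h import *
g=cv2.imread('pics/w5.png',0)
print(g[198:240:1,314:340:2])
```

```text
[[140 138 136 134 135 131 130 132 134 135 132 134 133]
 [138 134 131 132 131 131 134 133 133 133 134 134 132]
 [133 131 131 133 130 132 134 134 133 133 133 132 133]
 [132 131 130 131 134 135 135 133 133 133 132 134 133]
 [131 131 131 133 134 135 129 134 134 132 132 134 134]
 [132 131 136 135 123 112 106 108 115 137 135 134 132]
 [131 132 133 124 107  97  98  97  97 109 135 134 134]
 [133 133 130 109  98  99 100 100  96  95 115 135 133]
 [133 133 115  92 102  99  98  97  98  99  86 120 136]
 [136 128 119  68 101  97  98  95 100  88  69 100 134]
 [103 121 108  61  86  98  97 100 101  74  70  98 120]
 [ 87 123 110  74  67  83  92  87  79  71  74 104  99]
 [ 85 102 106  75  62  66  75  74  68  72  79  99  94]
 [ 76 100 102  95  62  64  64  70  71  73  91 100 104]
 [ 69 105 103 113  64  65  70  72  74  78  88 102 100]
 [ 69 106 101 107  82  70  72  70  76  88  87 112 104]
 [ 69 106 126 102  99  82  80  84  88  88  89 114 102]
 [ 71 163 159 100 104  85  70  85  90  89  89 112 103]
 [ 69 184 166  98  80  73  68  71  81  91  94 114  85]
 [ 73 187 173  99  69  70  70  72  75  90 109 115  75]

[... 510 characters left out ...]
70  68  69  67  64  63  63  63 136 132]
 [131  95  71  69  69  70  67  67  64  63  56 134 130]
 [128  88  69  70  70  68  67  67  62  61  57 133 132]
 [129  81  68  69  70  71  65  68  62  61  57 139 136]
 [131  80  69  69  69  70  68  67  64  61  58 139 137]
 [134  80  68  69  70  69  70  65  62  61  59 140 133]
 [137  70  68  70  70  66  69  66  63  62  58 140 133]
 [137  64  70  69  71  68  68  65  63  62  59 130 138]
 [105  56  60  60  62  59  59  58  55  55  56  92 104]
 [ 57  46  45  49  50  49  46  46  48  47  47  55  59]
 [ 43  44  45  44  44  45  45  44  43  47  45  45  45]
 [ 46  48  46  44  44  47  45  47  43  44  45  46  46]
 [ 47  46  46  42  39  45  46  45  45  40  46  45  45]]
```

Run:
```python
from h import *
st=np.load('s5.npy',allow_pickle=True).item(); M=R.from_rotvec(st['orientation']).as_matrix()
H=ray('wrist',327.3,215.2,.078,st)
for d in(.048,.051,.054):
    T=ray('wrist',326,222,st['ee_pos'][2]-d,st); print(H.round(4),T.round(4),(M.T@(T-st['ee_pos'])*100).round(2),(M.T@(H-T)*100).round(2))
```

```text
[0.6179 0.0374 0.078 ] [0.6169 0.0366 0.0937] [-0.12 -0.01  4.8 ] [-0.09  0.1   1.57]
[0.6179 0.0374 0.078 ] [0.6181 0.0364 0.0907] [-0.24 -0.01  5.1 ] [0.03 0.1  1.27]
[0.6179 0.0374 0.078 ] [0.6192 0.0362 0.0877] [-0.36 -0.01  5.4 ] [0.14 0.09 0.97]
```

>>> {"fn": "jog_arm", "kwargs": {
  "plan": "0 .1 .5 0 0 0;0 0 .4 0 0 0;0 0 0 0 0 0;0 0 0 0 0 0"
}}

```text
time_s: 11.95
ee_pos: [0.6162, 0.0386, 0.1333]
orientation: [0.272, 3.13, 0.0]
ft_force: [-0.0, -0.8, -1.5]
finger_gap: 0.277
grasp_force: 45.0
```

Run:
```python
from h import *
st=ctrl.get_state(); np.save('s6.npy',st,allow_pickle=True); print(st['time_s'],st['ee_pos'],st['ft_force'])
save('wrist','w6.png')
print(proj('wrist',(.6179,.0374,.078),st))
g=cv2.imread('pics/w6.png',0)
print(g[188:232:1,310:344:2])
```

```text
11.95 [0.61622375 0.0386427  0.13331002] [-0.04460296 -0.77437871 -1.49130269]
[324.77886871 219.00905605]
[[107  87  89  88  90  91  94  90 106 168 177 119 119 135  84 146 182]
 [ 89  92  90  90  89  91  89 126 118 145 144 120  94  75  91 127 185]
 [ 89  91  90  91  92  95 110 123 118 117 101  88  79 119 129 135 184]
 [ 91  91  89  87  99 113 118 118 120  93  76  91 125 138 140 136 185]
 [ 91  87  87 148 113 119 119 103  87  78 119 128 140 138 140 138 184]
 [ 88 123 167 186 118 120  96  75  91 124 137 138 139 140 140 138 158]
 [148 178 145 146 101  86  79 118 128 137 139 140 140 136 137 134 152]
 [134 144 116  92  74  90 124 136 139 138 140 139 135 134 134 132 119]
 [118 100  88  80 120 126 140 137 139 138 137 135 135 132 131 132 123]
 [ 94  74  89 124 135 140 138 141 139 139 135 134 134 132 133 133 133]
 [ 80 119 125 139 138 138 141 138 135 134 133 133 132 133 134 134 133]
 [123 136 138 139 139 139 137 134 134 131 132 132 132 132 136 134 135]
 [137 137 139 139 136 135 133 133 132 134 132 133 134 135 136 136 133]
 [138 139 137 138 134 132 134 133 132 131 135 135 134 135 135 135 132]
[... 1431 characters left out ...]
117 107  70  69  70  68  69  69  75  77  99  89 134 134 133]
 [ 89  71 116 168  68  71  68  67  69  66  66  79  84 102 135 134 132]
 [ 87  73  94 189  69  68  69  69  66  67  62  68  76 105 133 131 132]
 [ 84  79  70 165  70  69  70  69  68  67  63  61  77 109 130 131 130]
 [ 87  83  75 105  70  71  70  69  66  64  63  63  80 120 133 132 132]
 [ 88  87  80  68  70  69  69  70  68  66  62  63  74 131 133 136 136]
 [ 87  88  85  89  69  71  70  69  68  65  63  63  71 136 135 136 136]
 [ 89  87  88  89  69  72  69  67  68  67  64  60  61 138 137 136 134]
 [ 88  89  89  77  69  71  70  71  69  66  64  62  55 141 135 133 132]
 [ 87  85  87  67  71  72  69  68  65  65  63  64  57 137 132 131 132]]
```

>>> {"fn": "jog_arm", "kwargs": {
  "plan": ".03 -.09 .3 0 0 0;0 0 .3 0 0 0;0 0 .3 0 0 0;0 0 0 0 0 0"
}}

```text
time_s: 12.4
ee_pos: [0.6153, 0.0379, 0.1236]
orientation: [-0.272, -3.128, -0.0]
ft_force: [-0.1, 0.6, -1.4]
finger_gap: 0.277
grasp_force: 45.0
```

>>> {"fn": "jog_arm", "kwargs": {
  "plan": "0 0 .2 0 0 0;0 0 .2 0 0 0;0 0 0 0 0 0"
}}

```text
time_s: 12.7
ee_pos: [0.6156, 0.0379, 0.12]
orientation: [-0.272, -3.129, -0.0]
ft_force: [0.0, 0.1, -1.4]
finger_gap: 0.278
grasp_force: 45.0
```

>>> {"fn": "jog_arm", "kwargs": {
  "plan": "0 0 .2 0 0 0;0 0 .2 0 0 0;0 0 0 0 0 0"
}}

```text
time_s: 13.0
ee_pos: [0.6156, 0.0379, 0.116]
orientation: [-0.272, -3.129, -0.0]
ft_force: [-0.1, 0.3, -1.6]
finger_gap: 0.277
grasp_force: 45.0
```

>>> {"fn": "jog_arm", "kwargs": {
  "plan": "0 0 .2 0 0 0;0 0 .2 0 0 0;0 0 .2 0 0 0;0 0 0 0 0 0"
}}

```text
time_s: 13.4
ee_pos: [0.6158, 0.0378, 0.11]
orientation: [-0.272, -3.13, 0.0]
ft_force: [-0.3, -0.5, -1.2]
finger_gap: 0.279
grasp_force: 45.0
```

>>> {"fn": "jog_arm", "kwargs": {
  "plan": "0 0 .2 0 0 0;0 0 .2 0 0 0;0 0 0 0 0 0"
}}

```text
time_s: 13.7
ee_pos: [0.6158, 0.0378, 0.106]
orientation: [-0.272, -3.13, 0.0]
ft_force: [-0.1, 0.1, -2.4]
finger_gap: 0.277
grasp_force: 45.0
```

>>> {"fn": "jog_arm", "kwargs": {
  "plan": "0 0 .2 0 0 0;0 0 .2 0 0 0;0 0 0 0 0 0"
}}

```text
time_s: 14.0
ee_pos: [0.6158, 0.0379, 0.102]
orientation: [-0.272, -3.13, 0.0]
ft_force: [-0.3, 0.6, -1.7]
finger_gap: 0.272
grasp_force: 45.0
```

>>> {"fn": "jog_arm", "kwargs": {
  "plan": "0 0 .2 0 0 0;0 0 .2 0 0 0;0 0 .2 0 0 0;0 0 0 0 0 0"
}}

```text
time_s: 14.4
ee_pos: [0.6158, 0.0378, 0.096]
orientation: [-0.272, -3.13, 0.0]
ft_force: [0.9, -0.3, -1.2]
finger_gap: 0.277
grasp_force: 45.0
```

>>> {"fn": "jog_arm", "kwargs": {
  "plan": "0 0 .2 0 0 0;0 0 .2 0 0 0;0 0 .1 0 0 0;0 0 0 0 0 0"
}}

```text
time_s: 14.8
ee_pos: [0.6158, 0.0379, 0.0911]
orientation: [-0.272, -3.13, -0.0]
ft_force: [1.5, 0.0, -2.1]
finger_gap: 0.272
grasp_force: 45.0
```

>>> {"fn": "jog_arm", "kwargs": {
  "plan": "0 0 .1 0 0 0;0 0 .1 0 0 0;0 0 .1 0 0 0;0 0 0 0 0 0"
}}

```text
time_s: 15.2
ee_pos: [0.6158, 0.0379, 0.0882]
orientation: [0.272, 3.13, 0.0]
ft_force: [0.2, 0.2, -1.5]
finger_gap: 0.276
grasp_force: 45.0
```

>>> {"fn": "jog_arm", "kwargs": {
  "plan": "0 0 .1 0 0 0;0 0 .1 0 0 0;0 0 .1 0 0 0;0 0 0 0 0 0"
}}

```text
time_s: 15.6
ee_pos: [0.6158, 0.0379, 0.0851]
orientation: [0.272, 3.13, 0.0]
ft_force: [0.1, -0.4, -1.5]
finger_gap: 0.278
grasp_force: 45.0
```

>>> {"fn": "jog_arm", "kwargs": {
  "plan": "0 0 .1 0 0 0;0 0 .1 0 0 0;0 0 0 0 0 0"
}}

```text
time_s: 15.9
ee_pos: [0.6158, 0.0379, 0.0831]
orientation: [-0.272, -3.13, -0.0]
ft_force: [1.3, -0.3, -1.8]
finger_gap: 0.279
grasp_force: 45.0
```

>>> {"fn": "jog_arm", "kwargs": {
  "plan": "0 0 .1 0 0 0;0 0 .1 0 0 0;0 0 0 0 0 0"
}}

```text
time_s: 16.2
ee_pos: [0.6158, 0.0379, 0.0812]
orientation: [0.272, 3.13, 0.0]
ft_force: [0.1, -1.5, -2.1]
finger_gap: 0.275
grasp_force: 45.0
```

>>> {"fn": "jog_arm", "kwargs": {
  "plan": "0 0 .1 0 0 0;0 0 0 0 0 0"
}}

```text
time_s: 16.4
ee_pos: [0.6159, 0.0379, 0.0804]
orientation: [0.272, 3.13, 0.0]
ft_force: [0.7, -1.3, 0.3]
finger_gap: 0.278
grasp_force: 45.5
```

>>> {"fn": "jog_arm", "kwargs": {
  "plan": "0 0 .1 0 0 0;0 0 0 0 0 0"
}}

```text
time_s: 16.6
ee_pos: [0.6159, 0.0379, 0.0798]
orientation: [0.272, 3.129, 0.0]
ft_force: [-0.1, -0.6, 2.9]
finger_gap: 0.282
grasp_force: 46.4
```

>>> {"fn": "jog_arm", "kwargs": {
  "plan": "0 0 .1 0 0 0;0 0 0 0 0 0"
}}

```text
time_s: 16.8
ee_pos: [0.6159, 0.0379, 0.0788]
orientation: [0.272, 3.129, 0.0]
ft_force: [-0.8, -1.6, 5.6]
finger_gap: 0.276
grasp_force: 46.9
```

>>> {"fn": "jog_arm", "kwargs": {
  "plan": "0 0 .1 0 0 0;0 0 0 0 0 0"
}}

```text
time_s: 17.0
ee_pos: [0.6159, 0.0379, 0.0781]
orientation: [0.272, 3.129, 0.0]
ft_force: [-1.2, -1.5, 7.7]
finger_gap: 0.273
grasp_force: 47.3
```

>>> {"fn": "jog_arm", "kwargs": {
  "plan": "0 0 .1 0 0 0;0 0 0 0 0 0"
}}

```text
time_s: 17.2
ee_pos: [0.6159, 0.0379, 0.0773]
orientation: [0.272, 3.129, 0.0]
ft_force: [-2.0, -1.0, 9.1]
finger_gap: 0.279
grasp_force: 47.6
```

>>> {"fn": "jog_arm", "kwargs": {
  "plan": "0 0 .1 0 0 0;0 0 0 0 0 0"
}}

```text
time_s: 17.4
ee_pos: [0.6159, 0.0379, 0.0766]
orientation: [0.272, 3.129, 0.0]
ft_force: [-2.1, -1.4, 9.7]
finger_gap: 0.276
grasp_force: 48.0
```

>>> {"fn": "jog_arm", "kwargs": {
  "plan": "0 0 .05 0 0 0;0 0 0 0 0 0"
}}

```text
time_s: 17.6
ee_pos: [0.6159, 0.0379, 0.0764]
orientation: [0.272, 3.129, 0.0]
ft_force: [-3.1, -1.1, 11.5]
finger_gap: 0.276
grasp_force: 48.3
```

>>> {"fn": "jog_arm", "kwargs": {
  "plan": "0 0 .05 0 0 0;0 0 0 0 0 0"
}}

```text
time_s: 17.8
ee_pos: [0.6159, 0.0379, 0.0763]
orientation: [0.272, 3.129, 0.0]
ft_force: [-3.9, -0.2, 12.8]
finger_gap: 0.278
grasp_force: 48.8
```

>>> {"fn": "jog_arm", "kwargs": {
  "plan": "0 0 .05 0 0 0;0 0 0 0 0 0;0 0 0 0 0 0"
}}

```text
time_s: 18.1
ee_pos: [0.6159, 0.0379, 0.0763]
orientation: [0.272, 3.128, 0.0]
ft_force: [-3.3, -0.5, 14.4]
finger_gap: 0.274
grasp_force: 49.5
```

Seat plate is bottomed at about 16 N, so I'm releasing.

>>> {"fn": "jog_arm", "kwargs": {
  "plan": "0 0 0 0 0 0;0 0 0 0 0 0;0 0 0 0 0 0;0 0 0 0 0 0;0 0 0 0 0 0",
  "grip": 0.48
}}

```text
time_s: 18.6
ee_pos: [0.6173, 0.0398, 0.0754]
orientation: [0.273, 3.126, 0.006]
ft_force: [0.6, 4.0, 8.2]
finger_gap: 0.478
grasp_force: 4.1
```

>>> {"fn": "jog_arm", "kwargs": {
  "plan": "0 0 -.5 0 0 0;0 0 -1 0 0 0;0 0 -2 0 0 0;0 0 -3 0 0 0;0 0 -3 0 0 0;-3 0 0 0 0 0;-3 0 0 0 0 0;0 0 0 0 0 0"
}}

```text
time_s: 19.4
ee_pos: [0.6783, 0.0264, 0.1688]
orientation: [0.273, 3.126, -0.0]
ft_force: [-0.2, 0.9, 0.1]
finger_gap: 0.479
grasp_force: 0.0
```

Run:
```python
from h import *
st=ctrl.get_state(); print(st['time_s'],st['ee_pos'],st['ft_force'],st['finger_gap'])
g=save('wrist','w7.png')[:,:,::-1]
for z in(.075,.113): print(z,proj('wrist',(.6179,.0374,z),st))
M=np.array([[.174,.985,0],[.985,-.174,0]])
d=(cv2.cvtColor(g,cv2.COLOR_BGR2GRAY)<75).astype(np.uint8)
n,l,s,c=cv2.connectedComponentsWithStats(d)
for i in range(1,n):
    if s[i][4]>150: print(s[i],c[i])
u,v=proj('wrist',(.6179,.0374,.113),st).astype(int)
print(cv2.cvtColor(g,cv2.COLOR_BGR2GRAY)[v-30:v+32:3,u-36:u+39:3])
```

```text
19.4 [0.67827336 0.02643851 0.16877847] [-0.15376658  0.86707832  0.05339978] 0.47917940063870773
0.075 [326.47248819 121.29222784]
0.113 [326.68060779 124.29544919]
[ 508   29   43   38 1247] [528.96311147  47.74739374]
[266  62  15  14 158] [273.07594937  68.62025316]
[376  77 155  57 457] [451.5273523  103.14660832]
[384  90 132 115 811] [414.32675709 150.26510481]
[ 305  104   39   39 1440] [324.43333333 122.66597222]
[ 201  143   45   34 1025] [222.47902439 158.67219512]
[   20   238   620   162 48219] [329.68894004 346.44664966]
[[129 128 128 130 129 130 127 129 128 130 129  82 113 149 134 137 134 132
  175 175 175 174  95 177 175]
 [126 130 130 130 126 127 132 131  97 167 117 133 137 138 135 131 129 130
  175 174 174 178 173 170 176]
 [129 127 127 129 129 133  93 126 127 134 138 138 132 128 130 131 131 132
  170 176 176 176 179 142 175]
 [126 129  99 130 154 128 140  90  88  88  83  85  92  93  93  92  91 132
  129 176 177 174 176 112 170]
 [131 107 120 132 137 143  55  63  65  65  68  63  64  63  65  63  62  64
  134 177 176 178 176 145 176]
 [113 113 112  86  86  75  57  67 
[... 946 characters left out ...]
68  70  67  70  70  70  69  69  69  68
  136 133 135 148 133 128 131]
 [115 106 112 108 111 114  56  65  65  64  65  62  63  65  64  68  67  64
  125 102 123 132 131 132 130]
 [158 179 141 173 156 157 105  91  93  94  96  95  74  71  76  53  74 123
  133 132 132 133 130 130 129]
 [174 172 161 171 170 171 111 132 132 131 130 134 109 100 124 134 132 133
  133 132 134 134 130 131 130]
 [175 176 171 172 171 169 106 153 132 128  93 124 133 132 131 133 133 132
  131 131 132 132 132 130 129]
 [168 170 173 131 172 172 174 123  81 134 132 132 131 132 131 132 132 131
  132 134 133 129 137 146 151]
 [167 149 107 125 142 124 127  87  89 116 131 131 131 131 130 132 132 133
  131 135 147 151 150 152 153]]
```

```bash
python3 -c "
from h import *
print(ctrl.job_done())"
```

```text
the job is handed in; nothing more can be done
None
```

The job is handed in. The arm is home against its stop, and the quick-release pin is down through both holes. Its button looked fully out in the last camera picture, and the gripper is clear; the handover call returned no verdict.

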